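Refit the gas-ring knob and hold it in

TASK

The control knob of the tea bench's gas ring has come off and lies on its side: first stand it upright on the bench. Then turn it so that its D-shaped socket matches the flat of the ring's brass spindle, push it fully home on the spindle, press knob and spindle right down against the spring as for lighting the ring, and finish while still holding it pressed down with the gripper. Leave the cups, bowls, timer and caddy where they stand.

Things in the scene. Friction and masses are not known exactly. Their poses are not given: they have to be found in the camera images.
- knob: loose knob, 0.08 kg: black bar 40 (x) x 22 (y) x 40 mm (z), flat sides, on a round steel-coloured skirt 40 mm across, 4 mm high. Origin: centre of underside; z out of its top; x along the bar to its red-striped end. Starts lying on the plain (-x) bar end, red end up, bar sides upright, z level and pointing to +y within 0.45 rad, origin 20 mm up. Tipped upright, its red end points to the right (-y)
- knob_mark (a point): point on the red stripe on the knob's top: 18 mm along x, 40 mm along z from the knob's origin; axes as the knob
- knob_socket (a point): centre of the mouth of the D-shaped socket in the knob's underside (same point and axes as the knob's origin): 13 mm deep, 13.2 mm across its round part, its flat 1.1 mm from the axis on the +x (red stripe) side
- gas_ring: white gas ring, fixed, 220 (x) x 340 mm (y), flat deck 60 mm above the bench; origin under its centre. Burner with black pan supports up to 86 mm above the bench, centred at y = +60 mm; the spindle stands on the deck at x = -30, y = -125 mm, on a round aluminium plate
- spindle_tip (a point): top centre of the upright brass D-shaft, 12 mm across, 20 mm out of the deck (tip 80 mm above the bench at rest), top 1.5 mm tapered. z up; x points out of its one flat, 0.5 mm off the axis: the knob fits only with its x along this x, which lies within 1.0 rad of -y. Stiff to turn; need not be turned. Fully home, the knob's underside is 13 mm below this point, 7 mm above the deck at rest
- spindle (a joint): how far the spindle is pressed down, in m: 0 at rest, 0.006 at its stop; the spring pushes back with 3 N at the start and 9 N at the stop. Press it beyond 0.004
- mug_a: white lidded tasting mug, 72 mm across the rim, 90 mm tall, dark band, handle on its y side reaching 54 mm from the axis; origin at the centre of its underside; a bystander, leave alone
- mug_b: white lidded tasting mug, 72 mm across the rim, 90 mm tall, dark band, handle on its y side reaching 54 mm from the axis; origin at the centre of its underside; a bystander, leave alone
- bowl_a: white tea bowl, 90 mm across, 52 mm tall; origin at the centre of its underside; a bystander, leave alone
- bowl_b: white tea bowl, 90 mm across, 52 mm tall; origin at the centre of its underside; a bystander, leave alone
- sand_timer: sand timer with black end discs 64 mm across, 120 mm tall; origin at the centre of its underside; a bystander, leave alone
- caddy: blue jar with a red lid, 66 mm across, 85 mm tall; origin at the centre of its underside; a bystander, leave alone

How it is judged:
On the way, in this order (a step that is already met when the one before it is completed fails the run):
1. the knob stands upright on the bench (angle between knob's own z axis and vertical below 0.1 rad and height (world z) of knob below 0.004 m), for 0.2 s.
2. the knob is fully on the spindle, its red stripe on the side of the flat (horizontal distance between knob and spindle_tip below 0.0035 m and angle between knob's own z axis and vertical below 0.12 rad and z of knob in the frame of spindle_tip below -0.0115 m and angle between the x axis of knob and the x axis of spindle_tip, either way round below 0.25 rad and x of knob_mark in the frame of spindle_tip above 0.014 m), for 0.1 s.
At the end, for the whole second after the job is handed in: Knob home on the spindle: underside 11.5 mm or more below the tip, within 3.5 mm of the axis, upright within 0.12 rad, red stripe along the flat's direction within 0.25 rad; spindle pressed more than 4 of its 6 mm; gripper still on the knob with over 2 N (all of step 2 and value of joint spindle above 0.004 m and contact force between any of the fingers, the arm and knob above 2 N); the arm keeps its last pose, push and grip.
It fails at once if a cup, bowl, the timer or the caddy is pushed more than 30 mm from its place or tipped over (distance of any of mug_a, mug_b, bowl_a, bowl_b, sand_timer, caddy from where it was at the start of the episode above 0.03 m or angle between any of mug_a, mug_b, bowl_a, bowl_b, sand_timer, caddy's own z axis and vertical above 0.5 rad).
It also fails if it takes over 61 s, if anything falls off the work surface, if the arm or the gripper's body presses on something with over 40 N, if the wrist force passes 120 N, or if a joint passes its speed limit or range.

ROBOT

A 7-joint arm with a two-finger parallel gripper is mounted at the origin on the work surface. World frame = base frame: x ahead of the robot, y to its left, z up, the work surface at z = 0. Lengths are in m, angles in rad, forces in N, time in s.
With the tool pointing down it reaches from about 0.425 to 0.95 m from the base axis. Payload 4.7 kg.
Tool frame: the origin (TCP) lies on the mounting face of the last link; the fingertips stand 182 mm ahead of it and the grasp point (between the pads) lies env.grasp_offset ahead of it (env.grasp_offset is the distance from the TCP to the grasp point, in m); z points along the fingers, y is the direction in which the jaws open and shut (so a half turn about z gives the same grasp; the last joint's range is limited). The gripper opens to 87 mm and grips with 3 to 60 N. Pads are 19 mm wide; open, the fingers measure 117 mm over their backs; the gripper's body (75 mm by 190 mm) begins 51 mm behind the grasp point.
Start: joints at [-1.263, 0.469, -0.049, 1.532, 0.024, 1.141, -0.082], TCP at [0.223, 0.637, 0.405] pointing down, gripper open.
Joint ranges: [-2.59, 2.59], [-0.33, 1.99], [-1.39, 1.29], [0.1, 2.45], [-1.04, 4.18], [0.21, 1.99], [-2.66, 2.66]. Speed limits (rad/s): [2.57, 2.57, 3.14, 3.14, 3.14, 3.14, 3.14].

INTERFACE

Orientations are given as a unit quaternion [x, y, z, w].
In Python, from bench import env gives the robot as it stands.
- The arm moves only by the tool send_rows, never from a script. Its argument "steps" is text: rows parted by semicolons, each of 4 numbers parted by spaces: the shift along the world's x, y, z in m, then the turn about the world's z in degrees. In form: dx dy dz yaw; .... A call has 1 to 20 rows; each row shifts and turns the commanded pose from where the row before left it; what a row does not reach is not made up. A row lasts 1/10 s, in which the tool goes at most 50 mm and 8.59 degrees, less where a joint would pass 70% of its speed; a pose out of reach is approached as far as the arm can. A call is refused whole if a number of a shift passes 0.05 or a number of a turn 8.59, either way. A call with a gripper value outside its range is refused whole. "fingers" is the closure in counts, from 0 (fully open) to 255 (shut), set as the call begins (left out, the last holds). The fingers move at their own pace and stop on an object; "newtons" is the grip in N (left out, the last holds). Time passes only in rows, so rows that do not move let the fingers close. It gives the time, the measured TCP pose, the force and the opening at its end, in the units of the state.
- env.state(): the state, without advancing time (a new reading comes with each control period).
- env.camera(name): name is "scene" or "top" or "wrist"; returns a dict with "img" (480x640x3 uint8, red, green, blue), "intrinsics" (3x3 intrinsics, pixels), "R" (3x3) and "t" (3): a world point X has camera coordinates R X + t; the wrist camera has in their place "hand_eye" (4x4, takes a point from camera to tool coordinates, whose origin is the TCP and whose axes are the flange's). Camera axes: x right, y down, z forward; pixel columns grow to the right and rows downward; lengths in m; the calibration is good to about 2 mm. The wrist camera is an equidistant fisheye: a pixel r from the principal point sees the ray r / f radians off the axis. A picture is of the moment at which its call begins: read the wrist's pose just before it. There is no depth.
- env.hand_in(): hands the job in, once; it reports no verdict.
The state is a dict: "time": time; "joint_pos": joint angles; "dq": joint speeds; "joint_torque": joint torques, N m; "tool_pos": TCP position; "tool_rot": TCP orientation; "wrist_force": force on the tool from outside, world axes, zero at the start; "torque": the same for the moment, N m; "width": finger opening in m.
Only numpy, scipy, OpenCV 4.12 (cv2) and the standard library are available. Lean on these libraries where they do the work, as an engineer would, in place of code of your own. Each camera call takes 0.05 s, during which the arm holds its last target.

## Working session

There is one attempt and no reset: what is moved stays moved. The work goes in short steps, Python scripts to look and compute and a tool call to move; the robot and the scene stay as the last step left them, time stands still between calls to the robot, and variables do not carry over. Pictures are saved under pics/ and viewed, and the job is handed in when it is done.

Besides the shell and the picture viewer there is one more tool, called after "Call:" by a JSON object that holds its "name" and its "arguments", one argument or row to a line. send_rows: Moves the arm, as the interface text tells. Its arguments: {"type":"object","properties":{"steps":{"type":"string"},"fingers":{"type":"number"},"newtons":{"type":"number"}},"required":["steps"]}

```bash
mkdir -p pics; ls; python3 - <<'E'
from bench import env
import cv2
print(env.state(), env.grasp_offset)
for n in ["scene","top","wrist"]:
    c=env.camera(n); cv2.imwrite(f"pics/{n}0.png",c["img"][:,:,::-1])
    print(n,{k:v for k,v in c.items() if k!="img"})
E
```

```text
pics
{'time': 0.0, 'joint_pos': array([-1.26291692,  0.46943311, -0.04864427,  1.5337108 ,  0.02411184,
        1.14100507, -0.08231066]), 'dq': array([ 3.63841789e-04,  1.04840880e-03,  5.77542665e-04, -4.29571469e-05,
       -1.48891565e-03, -6.72357592e-04, -1.07566079e-03]), 'joint_torque': array([ 3.57849422e-04, -5.07953525e+01, -8.00673757e-02, -2.36154932e+01,
       -6.13050233e-02,  3.79312201e-02,  1.77431725e-04]), 'tool_pos': array([0.22292431, 0.63685609, 0.40369772]), 'tool_rot': array([ 1.67560315e-01,  9.85861334e-01, -9.75793058e-04, -1.34396295e-04]), 'wrist_force': array([-1.42646827, -0.22042142, -0.51630747]), 'torque': array([ 0.02054884, -0.01511656,  0.03618702]), 'width': 0.08737720027828765} 0.1635
scene {'intrinsics': array([[509.30284021,   0.        , 328.22366658],
       [  0.        , 509.30284021, 237.85024919],
       [  0.        ,   0.        ,   1.        ]]), 'R': array([[-0.62293493,  0.78198686,  0.02118083],
       [ 0.42045639,  0.35752482, -0.83390193],
       [-0.65967303, -0.51056102, -0.55150607]]), 't': array([ 0.39649351, -0.13147026, 
[... 222 characters left out ...]
6509, -0.03050403],
       [-0.99322993, -0.01477984, -0.11522089],
       [ 0.11469689,  0.03241871, -0.99287142]]), 't': array([-0.0796073 ,  0.59004126,  1.04823347])}
wrist {'intrinsics': array([[371.64829954,   0.        , 322.73358274],
       [  0.        , 371.64829954, 240.34940921],
       [  0.        ,   0.        ,   1.        ]]), 'hand_eye': array([[-2.00396196e-04, -9.64370221e-01, -2.64556300e-01,
         7.13494495e-02],
       [ 9.99999953e-01, -2.54087224e-04,  1.68727660e-04,
        -5.31716315e-04],
       [-2.29936307e-04, -2.64556254e-01,  9.64370227e-01,
         2.10131159e-02],
       [ 0.00000000e+00,  0.00000000e+00,  0.00000000e+00,
         1.00000000e+00]])}
```

View pics/scene0.png

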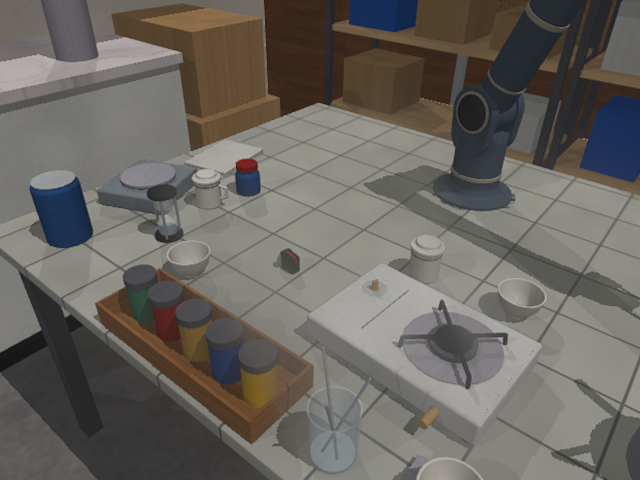

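View pics/top0.png

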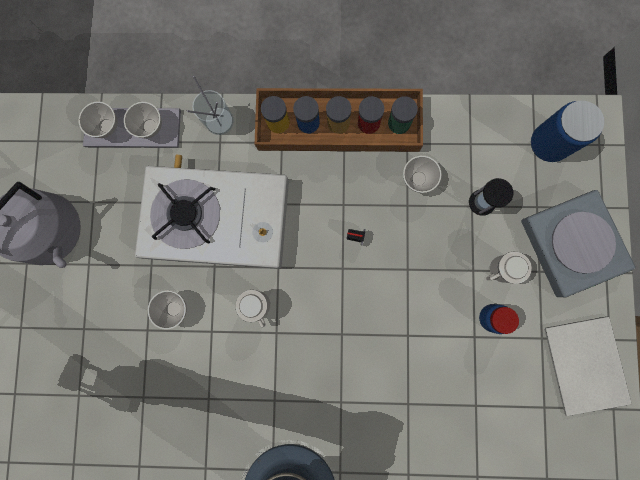

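View pics/wrist0.png

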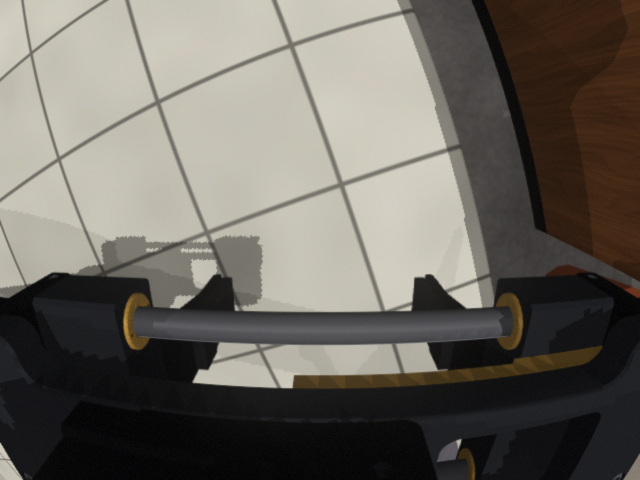

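The top view shows the knob at about (356,236), its red end up, and the brass spindle at about (263,232). I'll zoom in on both.

```bash
cat > h.py <<'E'
import numpy as np, cv2
from scipy.spatial.transform import Rotation as Ro
from bench import env
def hit(c,u,v,z):
    K=c["intrinsics"];d=np.linalg.inv(K)@[u,v,1.];R,t=c["R"],c["t"]
    o=-R.T@t; w=R.T@d; return o+w*(z-o[2])/w[2]
def wray(c,st,u,v):
    K=c["intrinsics"];p=np.array([(u-K[0,2]),(v-K[1,2])])/K[0,0];r=np.linalg.norm(p)
    d=np.array([*(np.sin(r)*p/max(r,1e-9)),np.cos(r)])
    H=c["hand_eye"];R=Ro.from_quat(st["tool_rot"]).as_matrix()
    return st["tool_pos"]+R@H[:3,3], R@H[:3,:3]@d
def whit(c,st,u,v,z):
    o,w=wray(c,st,u,v); return o+w*(z-o[2])/w[2]
def wproj(c,st,X):
    H=c["hand_eye"];R=Ro.from_quat(st["tool_rot"]).as_matrix()
    p=R.T@(np.asarray(X,float)-st["tool_pos"]); q=H[:3,:3].T@(p-H[:3,3])
    th=np.arctan2(np.hypot(q[0],q[1]),q[2]);n=np.hypot(q[0],q[1])
    K=c["intrinsics"];return K[0,2]+K[0,0]*th*q[0]/n, K[1,2]+K[0,0]*th*q[1]/n
def proj(c,X):
    q=c["R"]@np.asarray(X,float)+c["t"]; p=c["intrinsics"]@q; return p[:2]/p[2]
def crop(img,u0,v0,w,h,s,name):
    cv2.imwrite("pics/"+name,cv2.resize(img[v0:v0+h,u0:u0+w,::-1],None,fx=s,fy=s,interpolation=cv2.INTER_CUBIC))
def yaw(st):
    R=Ro.from_quat(st["tool_rot"]).as_matrix(); return np.degrees(np.arctan2(R[1,1],R[0,1])), R
E
python3 - <<'E'
from h import *
c=env.camera("top");a=c["img"][205:265,325:385];b=c["img"][205:265,235:295]
cv2.imwrite("pics/z1.png",cv2.resize(np.hstack([a,b])[:,:,::-1],None,fx=6,fy=6,interpolation=cv2.INTER_CUBIC))
for p,z in [((356,236),.04),((263,232),.08),((252,306),.09),((348,232),.0)]: print(p,hit(c,*p,z))
s=env.state();print(yaw(s))
d=env.camera("scene");a=d["img"][230:290,260:320];b=d["img"][260:320,345:405]
cv2.imwrite("pics/z2.png",cv2.resize(np.hstack([a,b])[:,:,::-1],None,fx=6,fy=6,interpolation=cv2.INTER_CUBIC))
E
```

```text
(356, 236) [ 0.58814379 -0.14598517  0.04      ]
(263, 232) [0.58958    0.06600859 0.08      ]
(252, 306) [0.42379459 0.08315793 0.09      ]
(348, 232) [ 0.60216303 -0.12803447  0.        ]
(np.float64(70.70126827801944), array([[-9.43808282e-01,  3.30493244e-01, -3.78534654e-04],
       [ 3.30493459e-01,  9.43807533e-01, -1.18885877e-03],
       [-3.56459319e-05, -1.24715798e-03, -9.99999222e-01]]))
```

View pics/z1.png

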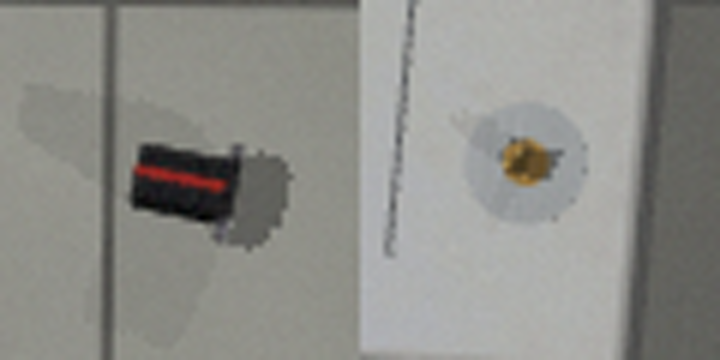

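View pics/z2.png

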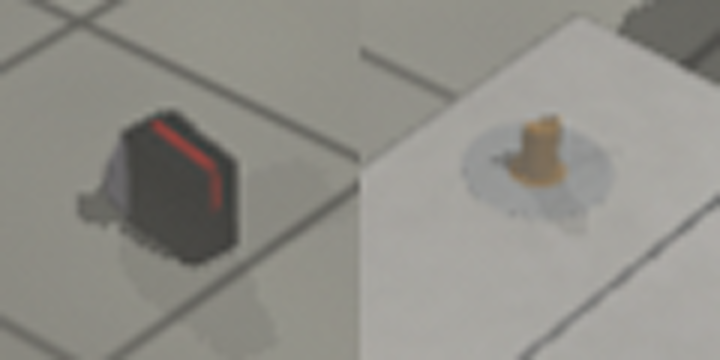

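Call:
{"name": "send_rows", "arguments": {
  "steps": "0.021 -0.0385 0 -8;0.021 -0.0385 0 -8;0.021 -0.0385 0 -8;0.021 -0.0385 0 -8;0.021 -0.0385 0 -8;0.021 -0.0385 0 -8;0.021 -0.0385 0 -8;0.021 -0.0385 0 -8;0.021 -0.0385 0 -8;0.021 -0.0385 0 -8;0.021 -0.0385 0 0;0.021 -0.0385 0 0;0.021 -0.0385 0 0;0.021 -0.0385 0 0;0.021 -0.0385 0 0;0.021 -0.0385 0 0;0 0 -0.03 0;0 0 -0.03 0;0 0 0 0;0 0 0 0"
}}

```text
time: 2.25
tool_pos: [0.5591, 0.0213, 0.345]
tool_rot: [0.762, 0.648, -0.0, -0.0]
wrist_force: [-0.3, 1.2, -0.3]
width: 0.0867
```

```bash
python3 - <<'E'
from h import *
s=env.state();c=env.camera("wrist");print(s["time"],s["tool_pos"],yaw(s)[0])
np.savez("w1.npz",img=c["img"],p=s["tool_pos"],q=s["tool_rot"])
cv2.imwrite("pics/w1.png",c["img"][:,:,::-1])
print(wproj(c,s,[.5896,.066,.08]),wproj(c,s,[.588,-.146,.04]))
E
```

```text
2.25 [0.55914085 0.02127552 0.34498008] -9.280149799752184
(np.float64(356.409813063903), np.float64(175.22596065514557)) (np.float64(379.5028793867661), np.float64(394.28722792970973))
```

View pics/w1.png

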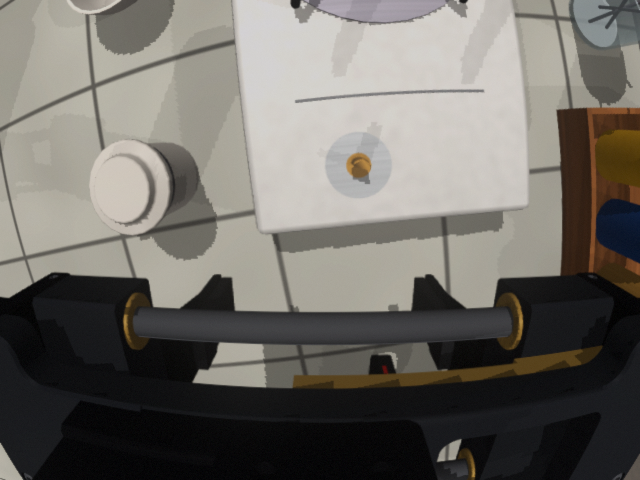

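The wrist view shows the spindle at about (358,165), with its shadow and collar around it, and the knob at about (383,365), partly hidden by the gripper bar.

```bash
python3 - <<'E'
from h import *
s=env.state();c=env.camera("wrist")
crop(c["img"],320,125,80,75,8,"w1z.png")
_,R=yaw(s)
print(wproj(c,s,s["tool_pos"]+R@[0,0,.1635]),wproj(c,s,s["tool_pos"]+R@[0,0,.182]))
E
```

```text
(np.float64(320.8725422812626), np.float64(313.9400356184657)) (np.float64(321.04791173377276), np.float64(296.4182369741419))
```

View pics/w1z.png

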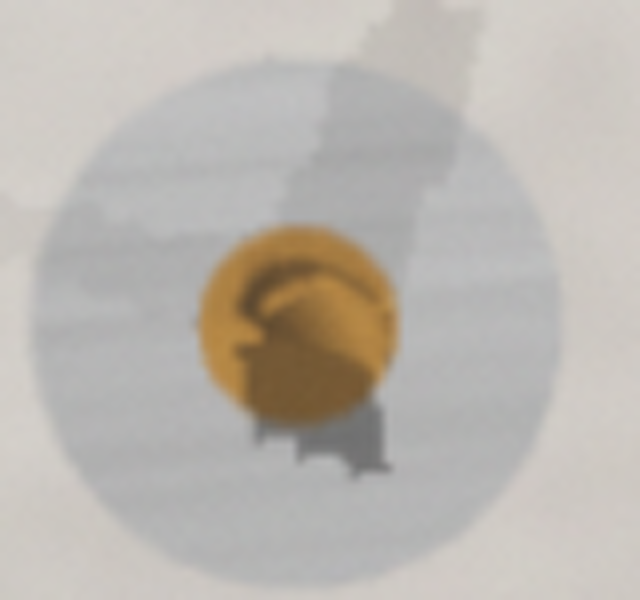

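Call:
{"name": "send_rows", "arguments": {
  "steps": "0.01 0 -0.02 0;0.01 0 -0.02 0;0.01 0 -0.015 0;0 0 0 0;0 0 0 0"
}}

```text
time: 2.85
tool_pos: [0.5893, 0.0212, 0.291]
tool_rot: [0.762, 0.648, 0.001, 0.0]
wrist_force: [-0.1, 0.2, 0.1]
width: 0.087
```

```bash
python3 - <<'E'
from h import *
s=env.state();c=env.camera("wrist");print(s["time"],s["tool_pos"],yaw(s)[0])
np.savez("w2.npz",img=c["img"],p=s["tool_pos"],q=s["tool_rot"])
u,v=wproj(c,s,[.5896,.066,.08]);print(u,v)
u,v=int(u),int(v);print(u-40,v-38)
crop(c["img"],u-40,v-38,80,75,8,"w2z.png")
E
```

```text
2.85 [0.5893119  0.02122609 0.29098466] -9.276472952019315
307.11659508129196 194.27166807296334
267 156
```

View pics/w2z.png

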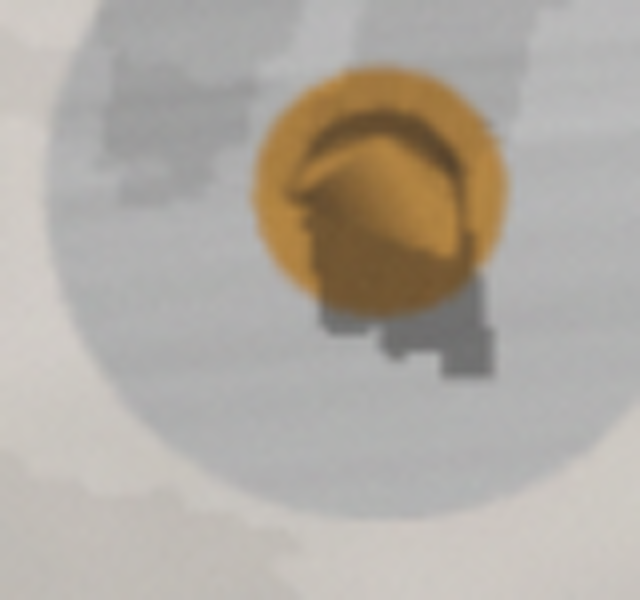

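Call:
{"name": "send_rows", "arguments": {
  "steps": "0 -0.05 0 0;0 -0.05 -0.005 0;0 0 0 0;0 0 0 0"
}}

```text
time: 3.3
tool_pos: [0.5887, -0.0805, 0.2863]
tool_rot: [0.763, 0.646, 0.001, 0.001]
wrist_force: [0.5, 0.9, -0.2]
width: 0.0875
```

```bash
python3 - <<'E'
from h import *
s=env.state();c=env.camera("wrist");print(s["time"],s["tool_pos"],yaw(s)[0])
np.savez("w3.npz",img=c["img"],p=s["tool_pos"],q=s["tool_rot"])
cv2.imwrite("pics/w3.png",c["img"][:,:,::-1])
u,v=wproj(c,s,[.5896,.066,.08]);print(u,v)
u,v=int(u),int(v);print(u-30,v-28)
crop(c["img"],u-30,v-28,60,56,10,"w3z.png")
z=np.load("w2.npz");crop(z["img"],295,160,40,40,15,"w2zz.png")
E
```

```text
3.3 [ 0.58871816 -0.08052365  0.28628649] -9.517913583167392
273.72003067773403 2.746926943732433
243 -26Traceback (most recent call last):
  File "<stdin>", line 7, in <module>
  File "h.py", line 22, in crop
    cv2.imwrite("pics/"+name,cv2.resize(img[v0:v0+h,u0:u0+w,::-1],None,fx=s,fy=s,interpolation=cv2.INTER_CUBIC))
                             ~~~~~~~~~~^^^^^^^^^^^^^^^^^^^^^^^^^^^^^^^^^^^^^^^^^^^^^^^^^^^^^^^^^^^^^^^^^^^^^^^^
cv2.error: OpenCV(4.12.0) /io/opencv/modules/imgproc/src/resize.cpp:4208: error: (-215:Assertion failed) !ssize.empty() in function 'resize'
```

View pics/w3.png

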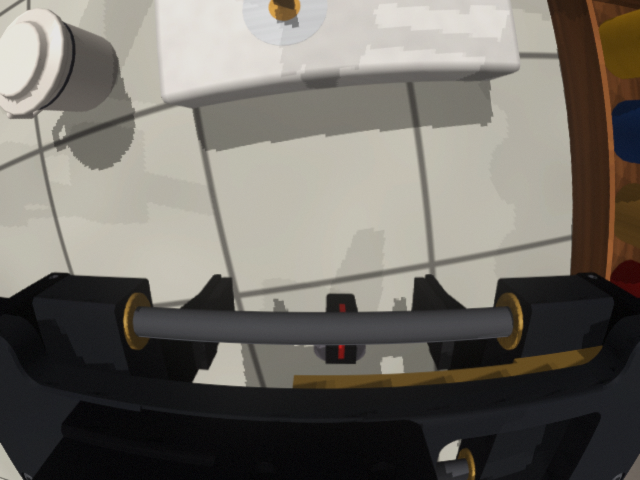

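```bash
python3 - <<'E'
from h import *
z=np.load("w3.npz");crop(z["img"],300,280,80,90,7,"w3k.png")
z=np.load("w2.npz");crop(z["img"],295,160,40,40,15,"w2zz.png")
E
```

```text
(no output)
```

View pics/w3k.png

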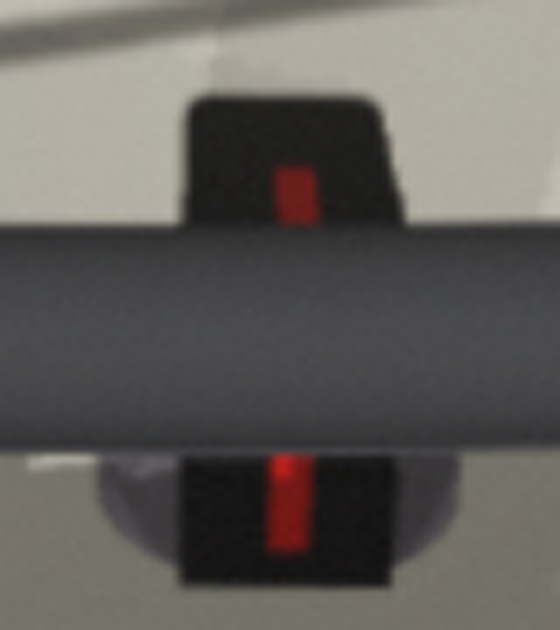

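View pics/w2zz.png

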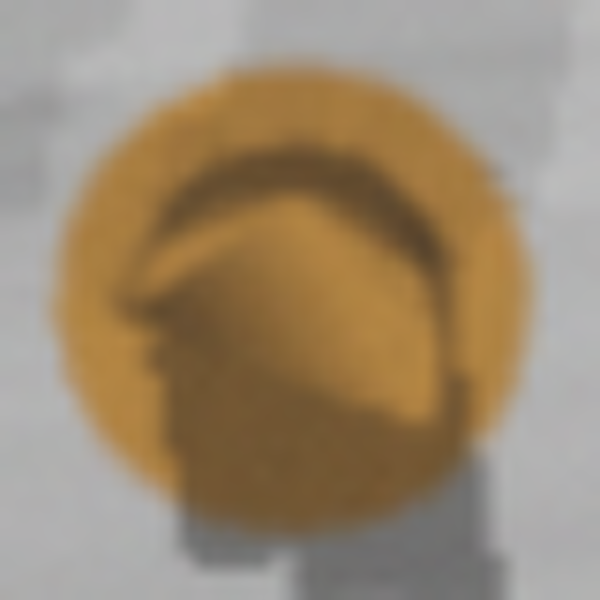

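```bash
python3 - <<'E'
from h import *
s=env.state();c=env.camera("wrist")
def f(x,y,h): return whit(c,s,300+x/7,280+y/7,h)[:2]
a,b=f(182,585,.04),f(392,585,.04);print("far",a,b,np.linalg.norm(a-b))
g,h=f(184,97,0),f(385,97,0);print("near",g,h,np.linalg.norm(g-h))
m1,m2=(a+b)/2,(g+h)/2;d=m2-m1;print(m1,m2,np.linalg.norm(d),np.degrees(np.arctan2(d[0],d[1])), np.degrees(np.arctan2((b-a)[1],(b-a)[0])),np.degrees(np.arctan2((h-g)[1],(h-g)[0])))
st1,st2=f(289,550,.04),f(295,455,.04);print(st1,st2)
t=env.camera("top")
for u,v in [(325+132/6,205+140/6),(325+135/6,205+210/6),(325+235/6,205+155/6),(325+225/6,205+222/6)]: print(hit(t,u,v,.04))
E
```

```text
far [ 0.57925529 -0.15975567] [ 0.60057255 -0.16357659] 0.02165699352454804
near [ 0.58588665 -0.12236717] [ 0.60789231 -0.12611903] 0.0223231995428396
[ 0.58991392 -0.16166613] [ 0.59688948 -0.1242431 ] 0.03806760038406557 10.558617523884449 -10.161821788360594 -9.675623561984418
[ 0.59071514 -0.15728578] [ 0.59293007 -0.14594945]
[ 0.60590631 -0.12474861  0.04      ]
[ 0.57844303 -0.12625948  0.04      ]
[ 0.60059062 -0.1649281   0.04      ]
[ 0.57428599 -0.16126515  0.04      ]
```

Call:
{"name": "send_rows", "arguments": {
  "steps": "0.0125 -0.019 -0.02 0;0 0 -0.02 0;0 0 -0.02 0;0 0 -0.012 0;0 0 0 0;0 0 0 0;0 0 0 0",
  "fingers": 255,
  "newtons": 20
}}

```text
time: 4.15
tool_pos: [0.6021, -0.0974, 0.2139]
tool_rot: [0.762, 0.648, 0.001, 0.001]
wrist_force: [0.4, 0.0, -0.2]
width: 0.0391
```

```bash
python3 - <<'E'
from h import *
s=env.state();print(s["time"],s["tool_pos"],s["width"],s["wrist_force"])
c=env.camera("wrist");crop(c["img"],200,230,260,160,3,"w4.png")
c=env.camera("scene");crop(c["img"],220,170,160,120,5,"s4.png")
E
```

```text
4.15 [ 0.60206336 -0.09740405  0.21391785] 0.039130792020646225 [ 0.38978356  0.00135009 -0.1963455 ]
```

View pics/s4.png

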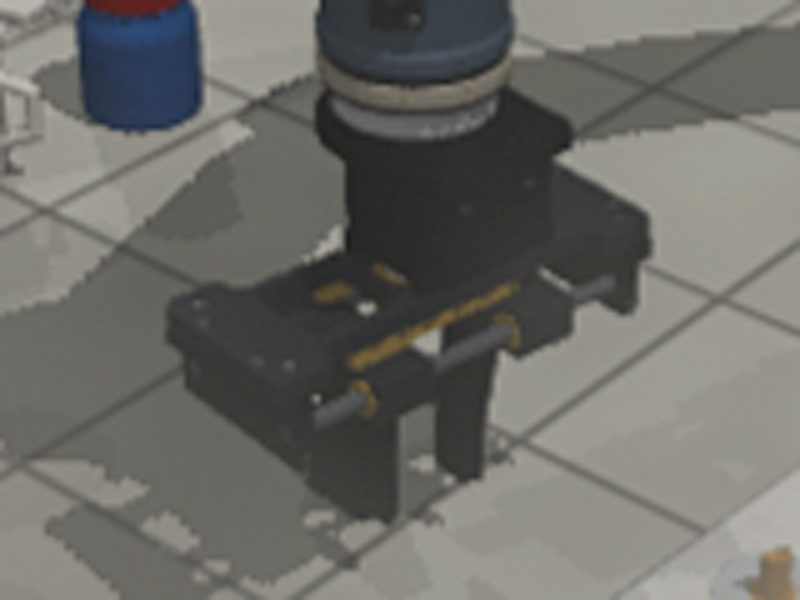

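View pics/w4.png

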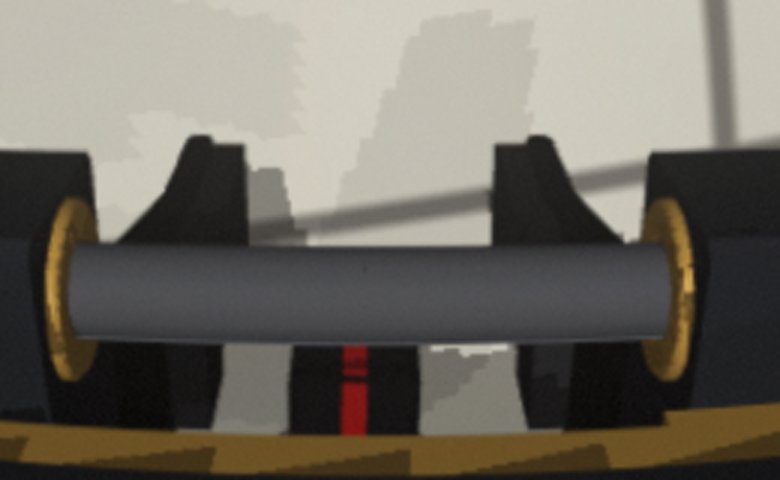

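Call:
{"name": "send_rows", "arguments": {
  "steps": "0 0 0 0;0 0 0 0;0 0 0 0;0 0 0 0;-0.0005 -0.003 0 0;-0.0005 -0.003 0 0;-0.0005 -0.003 0 0;-0.0005 -0.003 0 0;-0.0003 -0.002 0 0;-0.0003 -0.002 0 0;-0.0003 -0.002 0 0;-0.0003 -0.002 0 0;-0.0003 -0.002 0 0;-0.0003 -0.002 0 0"
}}

```text
time: 5.65
tool_pos: [0.5978, -0.1216, 0.2128]
tool_rot: [0.762, 0.648, 0.0, 0.0]
wrist_force: [-0.5, 1.1, 0.4]
width: 0.0004
```

```bash
python3 - <<'E'
from h import *
s=env.state();print(s["time"],s["tool_pos"],s["width"],s["wrist_force"])
c=env.camera("wrist");crop(c["img"],200,230,260,160,3,"w5.png")
c=env.camera("scene");crop(c["img"],220,170,160,120,5,"s5.png")
c=env.camera("top");crop(c["img"],320,190,80,80,7,"t5.png")
E
```

```text
5.65 [ 0.59779651 -0.12163494  0.2128382 ] 0.0004170880934427039 [-0.53017755  1.12883788  0.39015417]
```

View pics/w5.png

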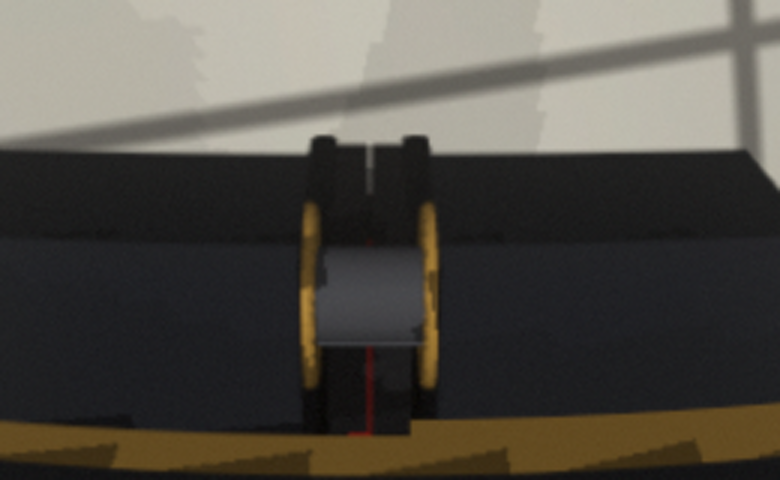

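View pics/s5.png

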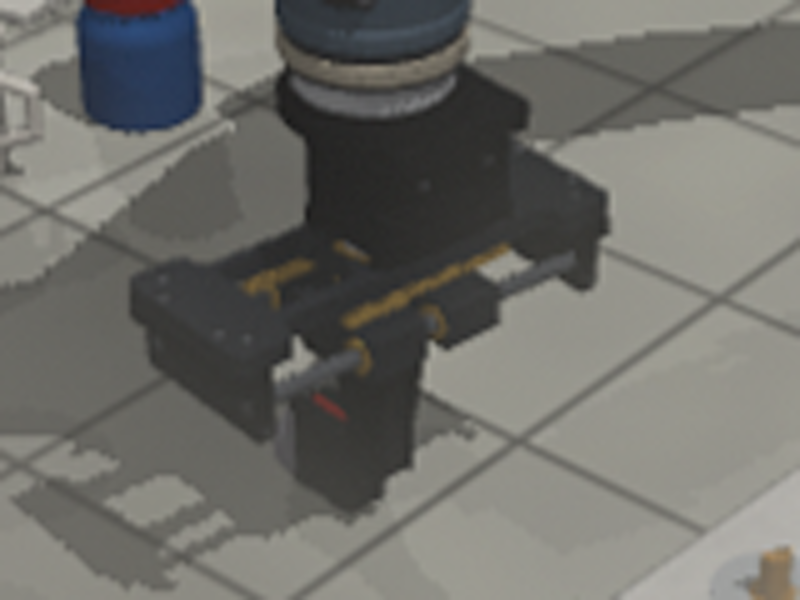

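Call:
{"name": "send_rows", "arguments": {
  "steps": "-0.0003 -0.002 0 0;-0.0003 -0.002 0 0;-0.0003 -0.002 0 0;-0.0003 -0.002 0 0;-0.0003 -0.002 0 0;-0.0003 -0.002 0 0;0 0 0 0"
}}

```text
time: 6.5
tool_pos: [0.5958, -0.1342, 0.2128]
tool_rot: [0.762, 0.647, -0.0, 0.0]
wrist_force: [0.4, 0.4, -0.1]
width: 0.0005
```

```bash
python3 - <<'E'
from h import *
s=env.state();print(s["time"],s["tool_pos"],s["width"],s["wrist_force"])
c=env.camera("scene");a=c["img"][220:300,240:320]
b=env.camera("top")["img"][190:270,320:400]
cv2.imwrite("pics/st6.png",cv2.resize(np.hstack([a,b])[:,:,::-1],None,fx=5,fy=5,interpolation=cv2.INTER_CUBIC))
E
```

```text
6.5 [ 0.59580073 -0.13419315  0.2127898 ] 0.0004711502384648303 [ 0.36616517  0.4205055  -0.08479161]
```

View pics/st6.png

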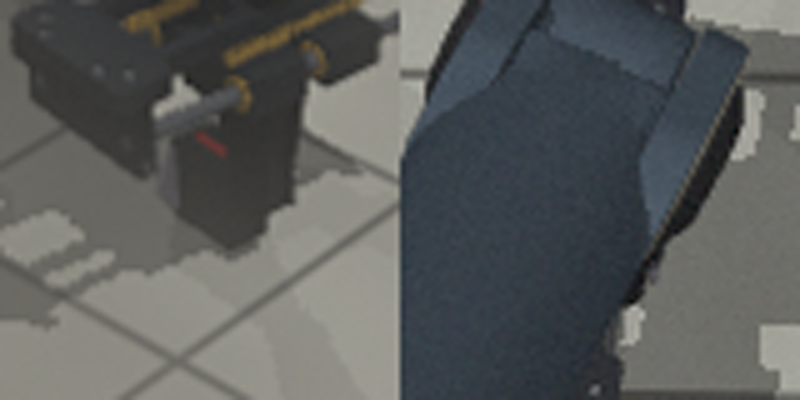

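The knob slid without tipping, so friction on the bench is too low for a push. New plan: grip it on its sides and roll it over the edge of the ring's deck. First I back off and look.

Call:
{"name": "send_rows", "arguments": {
  "steps": "0.002 0.015 0.02 0;0.005 0.03 0.03 0;0.002 0.015 0.02 0;0 0 0 0;0 0 0 0;0 0 0 0",
  "fingers": 0
}}

```text
time: 7.2
tool_pos: [0.6041, -0.0748, 0.2818]
tool_rot: [0.763, 0.647, -0.001, -0.0]
wrist_force: [-0.3, -1.1, -0.8]
width: 0.0409
```

```bash
python3 - <<'E'
from h import *
s=env.state();print(s["time"],s["tool_pos"],s["width"],yaw(s)[0])
c=env.camera("wrist");np.savez("w7.npz",img=c["img"],p=s["tool_pos"],q=s["tool_rot"]);crop(c["img"],280,270,100,110,6,"w7.png")
t=env.camera("top")
for p,z in [((287,177),.06),((281,267),.06),((256,150),.03),((422,150),.03),((340,105),.08)]: print(p,hit(t,*p,z))
E
```

```text
7.2 [ 0.60414981 -0.07481575  0.2817704 ] 0.04090971091613324 -9.39162513838317
(287, 177) [0.72233872 0.01731837 0.06      ]
(281, 267) [0.51196864 0.02527009 0.06      ]
(256, 150) [0.79578431 0.09816518 0.03      ]
(422, 150) [ 0.79941079 -0.30240141  0.03      ]
(340, 105) [ 0.89009322 -0.10408935  0.08      ]
```

View pics/w7.png

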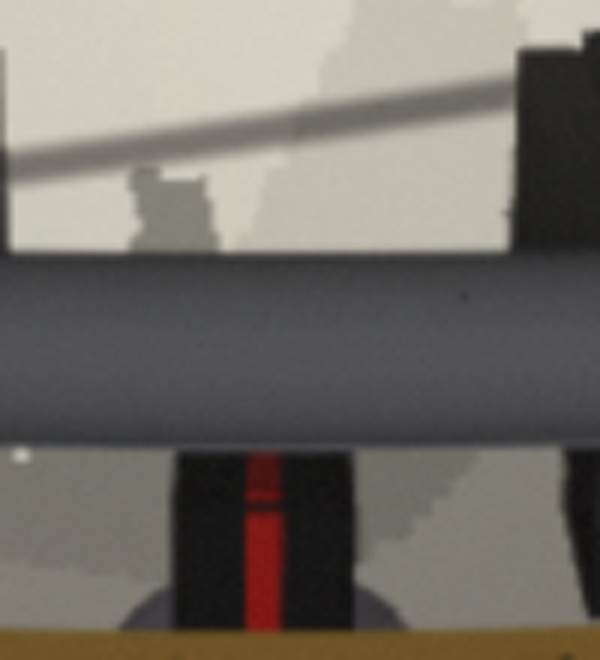

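```bash
python3 - <<'E'
from h import *
s=env.state();c=env.camera("wrist")
f=lambda x,y:whit(c,s,280+x/6,270+y/6,.04)[:2]
a,b=f(173,505),f(355,505);print(a,b,np.linalg.norm(a-b),(a+b)/2)
print(f(266,505),f(263,625), np.degrees(np.arctan2(*(f(266,505)-f(263,625)))))
E
```

```text
[ 0.58335072 -0.14377593] [ 0.60419657 -0.14722812] 0.021129767284307946 [ 0.59377364 -0.14550202]
[ 0.59401039 -0.14548827] [ 0.59082924 -0.16267429] 10.486822939427851
```

Call:
{"name": "send_rows", "arguments": {
  "steps": "-0.0075 -0.047 0 -0.6;-0.007 -0.0473 0 0;0 0 -0.03 0;0 0 -0.03 0;0 0 -0.0218 0;0 0 0 0;0 0 0 0"
}}

```text
time: 8.05
tool_pos: [0.5903, -0.1685, 0.2008]
tool_rot: [0.766, 0.643, -0.0, -0.0]
wrist_force: [0.4, 0.1, -0.4]
width: 0.0871
```

```bash
python3 - <<'E'
from h import *
s=env.state();print(s["time"],s["tool_pos"],s["width"],yaw(s)[0])
c=env.camera("wrist");crop(c["img"],180,230,280,160,2.8,"w8.png")
E
```

```text
8.05 [ 0.59032909 -0.16852294  0.20078731] 0.08708663703045866 -9.94265587395064
```

View pics/w8.png

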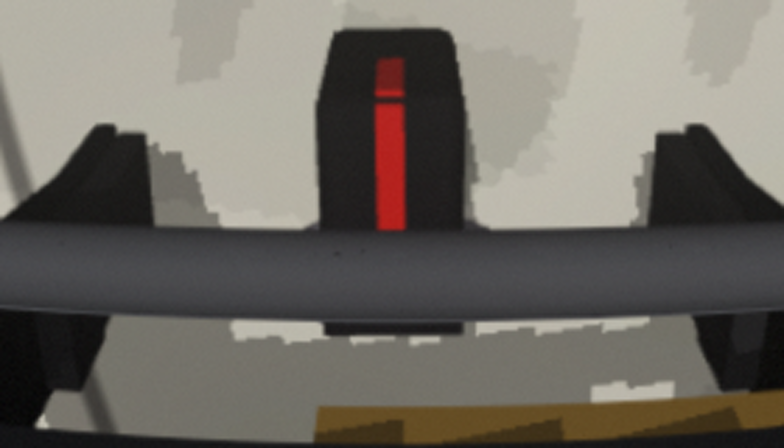

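Call:
{"name": "send_rows", "arguments": {
  "steps": "0 0 0 0;0 0 0 0;0 0 0 0;0 0 0 0;0 0 0 0;0 0 0 0;0 0 0 0;0 0 0 0;0 0 0 0;0 0 0 0;0 0 0 0;0 0 0 0;0 0 0.02 0;0 0 0.03 0;0 0 0.04 0;0 0 0 0;0 0 0 0",
  "fingers": 255,
  "newtons": 6
}}

```text
time: 9.8
tool_pos: [0.5906, -0.1679, 0.2918]
tool_rot: [0.765, 0.644, 0.001, 0.001]
wrist_force: [-0.1, 0.9, -1.0]
width: 0.0218
```

```bash
python3 - <<'E'
from h import *
s=env.state();print(s["time"],s["tool_pos"],s["width"],s["wrist_force"])
c=env.camera("wrist");a=c["img"][230:390,240:400]
b=env.camera("scene")["img"][200:300,220:320]
cv2.imwrite("pics/w9.png",np.hstack([cv2.resize(a,(400,400)),cv2.resize(b,(400,400))])[:,:,::-1])
E
```

```text
9.8 [ 0.5905892  -0.16792641  0.29177355] 0.021817841567714588 [-0.14920611  0.86496623 -0.96163198]
```

View pics/w9.png

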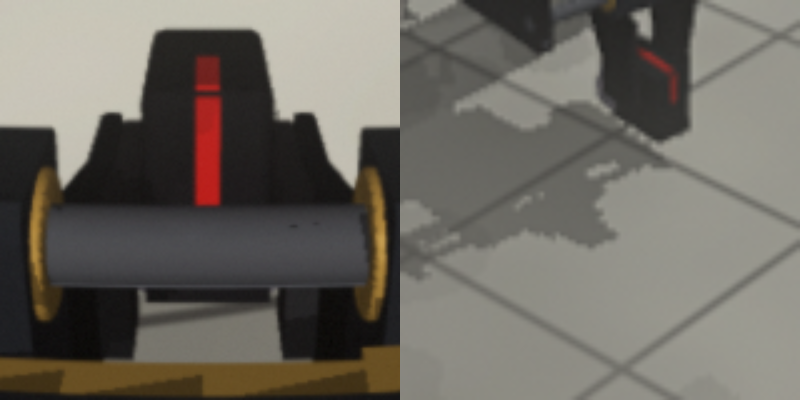

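Call:
{"name": "send_rows", "arguments": {
  "steps": "0.0068 0.0346 0 3.9;0.0068 0.0346 0 3.9;0.0068 0.0346 0 0;0.0068 0.0346 0 0;0.0068 0.0346 0 0;0 0 -0.01 0;0 0 -0.01 0;0 0 0 0;0 0 0 0"
}}

```text
time: 10.8
tool_pos: [0.6239, 0.0031, 0.2701]
tool_rot: [0.721, 0.693, -0.001, -0.0]
wrist_force: [-0.1, 0.5, -0.3]
width: 0.0219
```

```bash
python3 - <<'E'
from h import *
s=env.state();print(s["time"],s["tool_pos"],yaw(s)[0],s["wrist_force"])
c=env.camera("wrist");a=c["img"][180:400,180:460];cv2.imwrite("pics/w10.png",cv2.resize(a,None,fx=2.5,fy=2.5)[:,:,::-1])
b=env.camera("scene")["img"][220:320,300:420]
cv2.imwrite("pics/s10.png",cv2.resize(b,None,fx=5,fy=5)[:,:,::-1])
E
```

```text
10.8 [0.62394417 0.00314554 0.27011353] -2.263086820993354 [-0.10417068  0.54066848 -0.31640598]
```

View pics/w10.png

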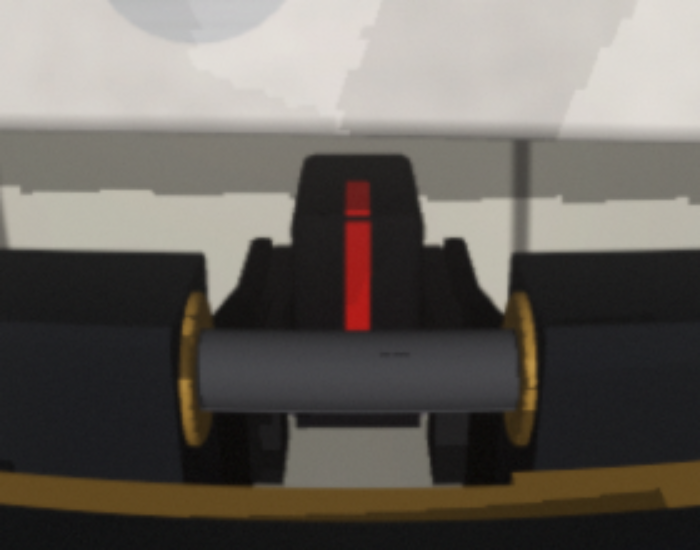

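View pics/s10.png

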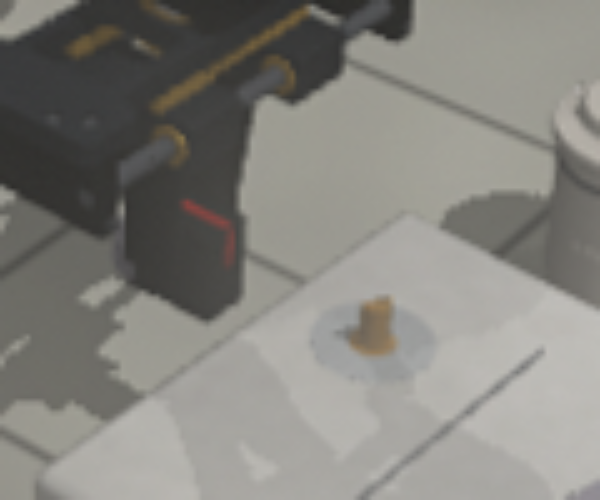

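```bash
python3 - <<'E'
from h import *
s=env.state();c=env.camera("wrist")
for (x,y,z) in [(360,122,.06),(360,135,.06),(500,130,.06),(60,125,.06),(357,155,.0693),(357,216,.109)]:
    print(x,y,whit(c,s,180+x/2.5,180+y/2.5,z))
g=cv2.cvtColor(c["img"],cv2.COLOR_RGB2GRAY);print(g[222:240,290])
E
```

```text
360 122 [0.62682185 0.02902103 0.06      ]
360 135 [0.62671362 0.02619899 0.06      ]
500 130 [0.65649805 0.02615395 0.06      ]
60 125 [0.56148839 0.03113736 0.06      ]
357 155 [0.62600519 0.0244381  0.0693    ]
357 216 [0.62601718 0.02534108 0.109     ]
[209 209 208 208 206 201 191 182 174 164 154 139 119 116 122 123 122 122]
```

Call:
{"name": "send_rows", "arguments": {
  "steps": "0 0.011 0 0;0 0 0 0;0 0 -0.005 0;0 0 -0.005 0;0 -0.0034 -0.0022 0;0 -0.0034 -0.0021 0;0 -0.0028 -0.003 0;0 -0.0027 -0.003 0;0 -0.0019 -0.0036 0;0 -0.0018 -0.0035 0;0 0 0 0"
}}

```text
time: 12.05
tool_pos: [0.6244, -0.0009, 0.243]
tool_rot: [0.72, 0.694, -0.0, 0.001]
wrist_force: [0.4, -1.1, 1.1]
width: 0.0219
```

```bash
python3 - <<'E'
from h import *
s=env.state();print(s["time"],s["tool_pos"],yaw(s)[0],s["wrist_force"],s["width"])
c=env.camera("wrist");a=c["img"][180:400,200:420];
b=env.camera("scene")["img"][220:320,300:400]
cv2.imwrite("pics/w11.png",np.hstack([cv2.resize(a,(400,400)),cv2.resize(b,(400,400))])[:,:,::-1])
E
```

```text
12.05 [ 0.62444873 -0.00088729  0.24303335] -2.1486010304011463 [ 0.40824189 -1.10329964  1.07770747] 0.02187659216037232
```

View pics/w11.png

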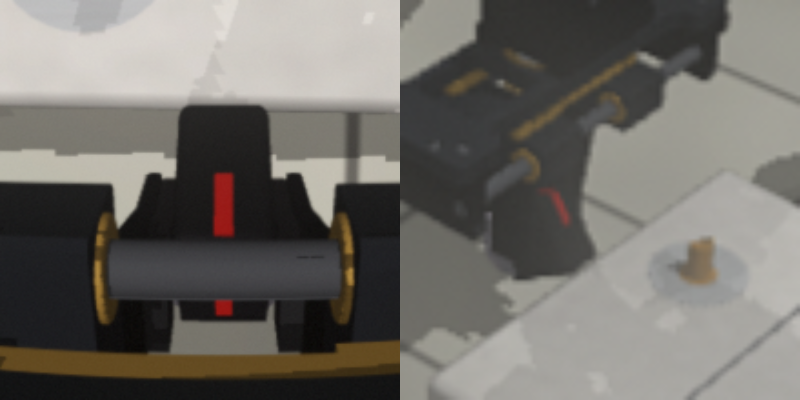

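The knob is tipping at the deck edge as planned, so I'll continue the arc.

Call:
{"name": "send_rows", "arguments": {
  "steps": "0 -0.0008 -0.004 0;0 -0.0008 -0.004 0;0 0 -0.004 0;0 0 -0.004 0;0 0.001 -0.004 0;0 0.001 -0.004 0;0 0.001 -0.002 0;0 0 0 0"
}}

```text
time: 12.95
tool_pos: [0.6242, 0.0015, 0.2169]
tool_rot: [0.72, 0.694, -0.0, -0.0]
wrist_force: [-0.3, -1.7, -0.9]
width: 0.022
```

```bash
python3 - <<'E'
from h import *
s=env.state();print(s["time"],s["tool_pos"],yaw(s)[0],s["wrist_force"],s["width"])
c=env.camera("wrist");a=c["img"][180:400,200:420];
b=env.camera("scene")["img"][220:320,300:400]
cv2.imwrite("pics/w12.png",np.hstack([cv2.resize(a,(400,400)),cv2.resize(b,(400,400))])[:,:,::-1])
E
```

```text
12.95 [0.62421989 0.00153129 0.21690465] -2.085628446296207 [-0.30897934 -1.66847739 -0.87903404] 0.021951169164152885
```

View pics/w12.png

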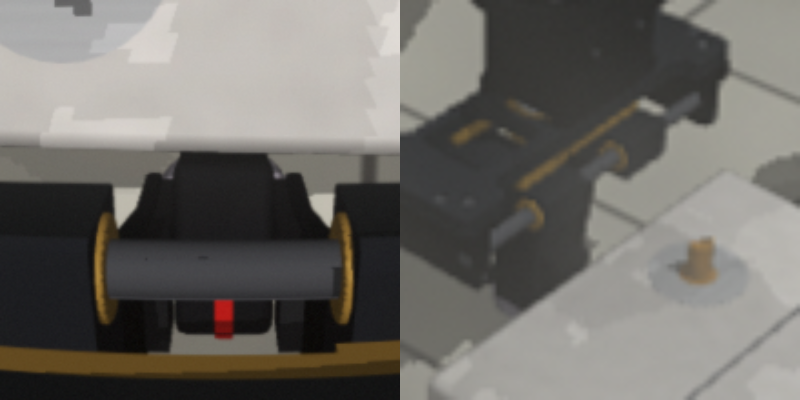

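Call:
{"name": "send_rows", "arguments": {
  "steps": "0 -0.02 0 0;0 -0.04 0 0;0 -0.03 0 0;0 0 -0.01 0;0 0 -0.01 0;0 0 0 0;0 0 0 0"
}}

```text
time: 13.75
tool_pos: [0.6244, -0.0866, 0.1969]
tool_rot: [0.719, 0.695, 0.0, -0.001]
wrist_force: [0.4, 0.4, -0.7]
width: 0.0222
```

```bash
python3 - <<'E'
from h import *
s=env.state();print(s["time"],s["tool_pos"],yaw(s)[0],s["wrist_force"],s["width"])
c=env.camera("wrist");a=c["img"][180:400,200:420];
b=env.camera("scene")["img"][220:320,260:360]
cv2.imwrite("pics/w13.png",np.hstack([cv2.resize(a,(400,400)),cv2.resize(b,(400,400))])[:,:,::-1])
E
```

```text
13.75 [ 0.62443584 -0.08660474  0.19690117] -1.9511768842325636 [ 0.40211538  0.3958246  -0.74708815] 0.022201741484371554
```

View pics/w13.png

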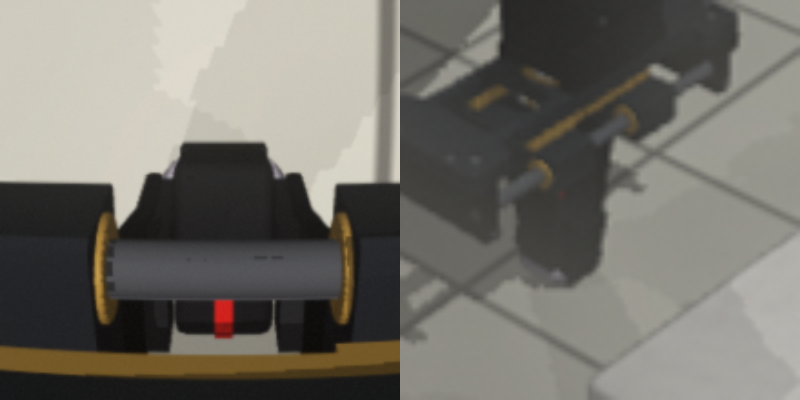

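Call:
{"name": "send_rows", "arguments": {
  "steps": "0 0 -0.002 0;0 0 -0.002 0;0 0 -0.002 0;0 0 -0.002 0;0 0 0 0;0 0 0 0"
}}

```text
time: 14.45
tool_pos: [0.6245, -0.0899, 0.1902]
tool_rot: [0.72, 0.694, -0.0, 0.001]
wrist_force: [-1.4, -2.9, 4.6]
width: 0.0223
```

```bash
python3 - <<'E'
from h import *
s=env.state();print(s["time"],s["tool_pos"],yaw(s)[0],s["wrist_force"],s["width"])
c=env.camera("wrist");a=c["img"][180:400,200:420];
b=env.camera("scene")["img"][220:320,260:360]
cv2.imwrite("pics/w14.png",np.hstack([cv2.resize(a,(400,400)),cv2.resize(b,(400,400))])[:,:,::-1])
E
```

```text
14.45 [ 0.62448798 -0.0899069   0.1902051 ] -2.1525758144761586 [-1.37796547 -2.93598033  4.63581107] 0.022319077046841017
```

View pics/w14.png

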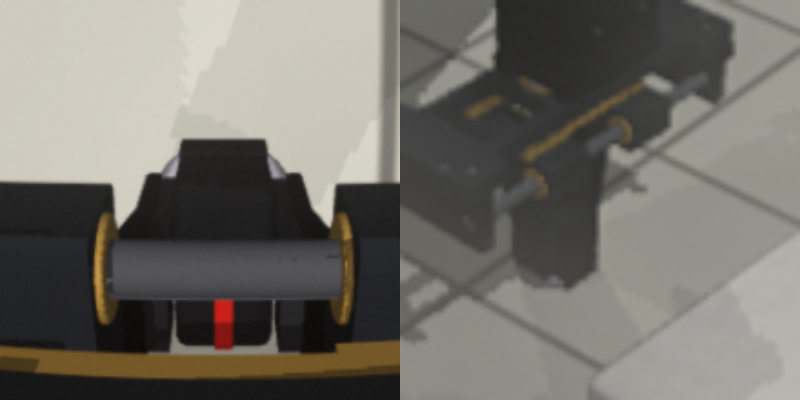

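Call:
{"name": "send_rows", "arguments": {
  "steps": "0 0 0.002 0;0 0 0 0;0 0 0 0;0 0 0 0;0 0 0 0;0 0 0 0",
  "fingers": 0
}}

```text
time: 15.15
tool_pos: [0.6244, -0.0884, 0.1915]
tool_rot: [0.72, 0.694, 0.0, -0.0]
wrist_force: [0.2, 0.3, 1.3]
width: 0.0617
```

Call:
{"name": "send_rows", "arguments": {
  "steps": "0 0 0.03 0;0 0 0.03 0;0 0 0.02 0;0 0 0 0;0 0 0 0"
}}

```text
time: 15.65
tool_pos: [0.6243, -0.0884, 0.2715]
tool_rot: [0.72, 0.694, 0.0, -0.0]
wrist_force: [0.3, 0.6, -0.8]
width: 0.0865
```

```bash
python3 - <<'E'
from h import *
s=env.state();print(s["time"],s["tool_pos"],yaw(s)[0],s["wrist_force"],s["width"])
c=env.camera("wrist");a=c["img"][200:400,220:420];np.savez("w15.npz",img=c["img"],p=s["tool_pos"],q=s["tool_rot"])
b=env.camera("scene")["img"][220:320,260:360]
cv2.imwrite("pics/w15.png",np.hstack([cv2.resize(a,(400,400)),cv2.resize(b,(400,400))])[:,:,::-1])
E
```

```text
15.65 [ 0.62425256 -0.08842018  0.27147468] -2.090818430562817 [ 0.28414722  0.55995135 -0.78557227] 0.08652198423477823
```

View pics/w15.png

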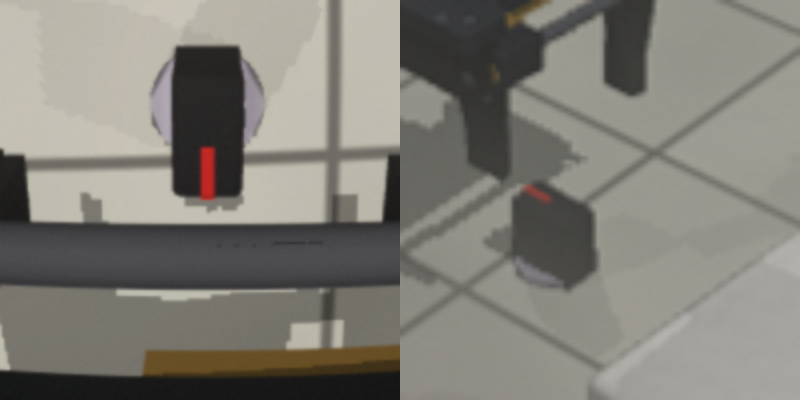

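The knob now stands upright on its skirt, with the red stripe pointing to −y. I'll measure it for the regrasp.

```bash
python3 - <<'E'
from h import *
z=np.load("w15.npz");crop(z["img"],285,215,80,95,7,"w15k.png")
E
```

```text
(no output)
```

View pics/w15k.png

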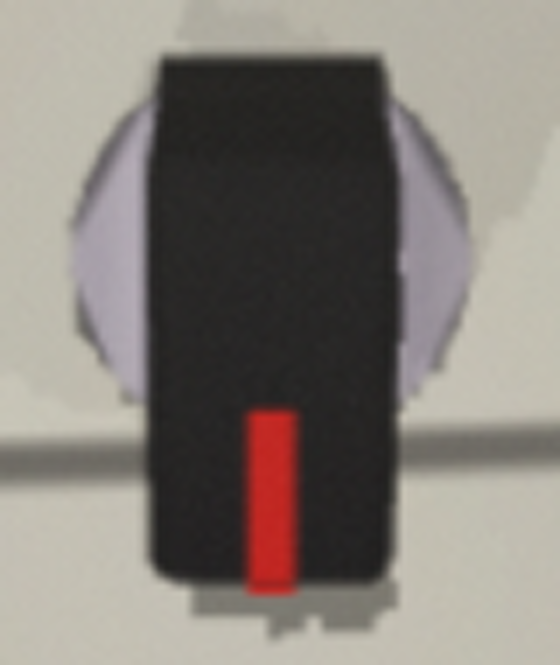

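```bash
python3 - <<'E'
from h import *
s=env.state();c=env.camera("wrist");print(s["tool_pos"])
f=lambda x,y,h:whit(c,s,285+(x+.5)/7-.5,215+(y+.5)/7-.5,h)[:2]
a,b=f(273,155,.04),f(271,583,.04);print(a,b,np.linalg.norm(a-b),(a+b)/2)
l,r=f(152,400,.04),f(394,400,.04);print("w",np.linalg.norm(l-r),np.degrees(np.arctan2(*(r-l)[::-1])))
l,r=f(72,255,.004),f(472,255,.004);print("skirt",(l+r)/2,np.linalg.norm(l-r))
# yaw from side edges
e1=f(398,350,.04)-f(397,540,.04);e2=f(150,200,.04)-f(152,540,.04);e3=f(272.5,410,.04)-f(272,590,.04)
for e in (e1,e2,e3):print(np.degrees(np.arctan2(e[0],e[1])))
print("bot end",f(272,57,.003))
E
```

```text
[ 0.62388433 -0.08828407  0.27025731]
[ 0.62515442 -0.07193303] [ 0.62358394 -0.11074867] 0.03884740279487904 [ 0.62436918 -0.09134085]
w 0.02072520856756239 -2.0603153019870284
skirt [ 0.62434714 -0.09159792] 0.03949638809427388
1.4352807844066775
2.575765692625378
2.2063710650064032
bot end [ 0.62506151 -0.07184299]
```

Call:
{"name": "send_rows", "arguments": {
  "steps": "0 -0.0031 -0.02 0;0 0 -0.02 0;0 0 -0.02 0;0 0 -0.02 0;0 0 0 0;0 0 0 0;0 0 0 0"
}}

```text
time: 16.5
tool_pos: [0.6248, -0.0919, 0.1923]
tool_rot: [0.72, 0.694, 0.0, 0.001]
wrist_force: [-0.1, 0.0, 0.9]
width: 0.0871
```

```bash
python3 - <<'E'
from h import *
s=env.state();print(s["time"],s["tool_pos"],yaw(s)[0],s["wrist_force"],s["width"])
E
```

```text
16.5 [ 0.62482822 -0.09188455  0.1923225 ] -2.107333921952668 [-0.05096826  0.04100949  0.88621694] 0.0870640629821614
```

Call:
{"name": "send_rows", "arguments": {
  "steps": "0 0 0 0;0 0 0 0;0 0 0 0;0 0 0 0;0 0 0 0;0 0 0 0;0 0 0 0;0 0 0 0;0 0 0 0;0 0 0 0;0 0 0 0;0 0 0 0;0 0 0.03 0;0 0 0.04 0;0 0 0.03 0;0 0 0 0;0 0 0 0",
  "fingers": 255,
  "newtons": 40
}}

```text
time: 18.2
tool_pos: [0.6243, -0.0915, 0.2918]
tool_rot: [0.72, 0.694, 0.0, 0.0]
wrist_force: [-1.0, -0.3, -1.1]
width: 0.0215
```

```bash
python3 - <<'E'
from h import *
s=env.state();print(s["time"],s["tool_pos"],yaw(s)[0],s["wrist_force"],s["width"])
c=env.camera("wrist");crop(c["img"],270,230,110,130,5,"w16.png");np.savez("w16.npz",img=c["img"],p=s["tool_pos"],q=s["tool_rot"])
_,R=yaw(s)
for X in [(0,0,.1515),(.02,0,.1515),(-.02,0,.1515)]: print(X,wproj(c,s,s["tool_pos"]+R@np.array(X)))
E
```

```text
18.2 [ 0.62425412 -0.09154536  0.29183029] -2.088929581680583 [-0.97494572 -0.26714018 -1.05267883] 0.02153314458493315
(0, 0, 0.1515) (np.float64(320.95771098709), np.float64(327.1804404099515))
(0.02, 0, 0.1515) (np.float64(320.852825782513), np.float64(280.5834073870519))
(-0.02, 0, 0.1515) (np.float64(321.06729547415927), np.float64(368.173344947562))
```

View pics/w16.png

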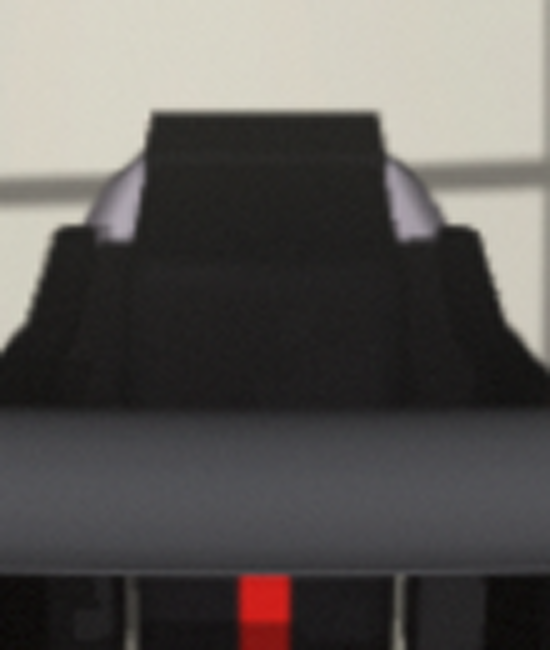

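```bash
python3 - <<'E'
from h import *
from scipy.optimize import least_squares
z=np.load("w16.npz");s={"tool_pos":z["p"],"tool_rot":z["q"]};c=env.camera("wrist");_,R=yaw(s)
g=cv2.cvtColor(z["img"],cv2.COLOR_RGB2GRAY)
print(g[246:292,321])
P=lambda X:np.array(wproj(c,s,s["tool_pos"]+R@np.array(X)))
for zt in (.1505,.1515,.1525):
  for d in (0,-.001,-.002): print(zt,d,P((.02+d,0,zt))[1],P((.02+d,0,zt+.036))[1],P((.02+d,0,zt+.040))[1])
E
```

```text
[211 213 211 212 210 196 121  55  39  39  41  38  39  38  39  40  39  36
  36  38  34  33  36  35  34  32  32  33  33  33  34  32  30  31  32  31
  32  33  35  34  35  34  32  33  30  32]
0.1505 0 281.5602653446036 253.0172348289607 250.5247946011107
0.1505 -0.001 284.0321814934579 255.0613826387929 252.52909232282468
0.1505 -0.002 286.49084535120744 257.09842586652576 254.52671996956363
0.1515 0 280.5816439079112 252.38387293225978 249.91841534879143
0.1515 -0.001 283.0398235640034 254.4179297118149 251.91296191315726
0.1515 -0.002 285.48499731597366 256.44499386644634 253.90094165451842
0.1525 0 279.61591653634156 251.75741780304725 249.31852040004927
0.1525 -0.001 282.0604724329058 253.7814697894891 251.3033986734249
0.1525 -0.002 284.49226311849486 255.79863885202036 253.28181132778533
```

```bash
python3 - <<'E'
from h import *
c=env.camera("wrist")
z=np.load("w2.npz");s={"tool_pos":z["p"],"tool_rot":z["q"]}
print("spindle",whit(c,s,314.2,184.1,.08), yaw(s)[0])
z=np.load("w1.npz");s1={"tool_pos":z["p"],"tool_rot":z["q"]}
# flat direction via projecting chord ends
a=whit(c,s,295+125/15,160+307/15,.08);b=whit(c,s,295+450/15,160+412/15,.08);d=(b-a)[:2];print(np.linalg.norm(d),np.degrees(np.arctan2(d[1],d[0]))-90)
z=np.load("w16.npz");s={"tool_pos":z["p"],"tool_rot":z["q"]}
cz=z["img"];g=cv2.cvtColor(cz,cv2.COLOR_RGB2GRAY);print(g[258,290:356]);print(g[280,290:356])
E
```

```text
spindle [0.59398068 0.07053361 0.08      ] -9.276472952019315
0.01168970119553668 -117.5159722781115
[211 211 212 211 211 211 210 211 196  88  44  39  38  39  38  40  40  39
  39  40  37  37  36  39  38  39  38  37  37  37  37  39  38  37  36  37
  40  37  39  38  37  37  36  35  38  36  38  38  38  37  39  37  39  38
  38  43  97 169 205 208 208 209 208 207 207 208]
[35 36 36 37 35 33 34 31 32 32 31 31 32 33 30 31 31 31 30 31 32 32 31 29
 29 33 31 30 31 31 29 32 32 31 32 31 31 33 33 29 29 31 30 31 33 31 31 31
 32 31 31 30 31 31 30 32 30 31 30 31 33 34 32 32 33 35]
```

Call:
{"name": "send_rows", "arguments": {
  "steps": "-0.02 0.016 0 -8.3;-0.02 0.016 0 -8.3;-0.02 0.016 0 -8.3;-0.02 0.016 0 0;0 0 0 0;0 0 0 0"
}}

```text
time: 18.95
tool_pos: [0.5443, -0.0273, 0.2909]
tool_rot: [0.852, 0.523, -0.001, -0.0]
wrist_force: [-0.0, -0.6, -1.1]
width: 0.0217
```

```bash
python3 - <<'E'
from h import *
s=env.state();print(s["time"],s["tool_pos"],yaw(s)[0],s["wrist_force"],s["width"])
c=env.camera("wrist");np.savez("w17.npz",img=c["img"],p=s["tool_pos"],q=s["tool_rot"])
u,v=wproj(c,s,[.594,.0705,.08]);print(u,v);u,v=int(u)-20,max(0,int(v)-18);print(u,v)
crop(c["img"],u,v,40,40,15,"w17z.png")
E
```

```text
18.95 [ 0.54425347 -0.02728876  0.29086602] -26.934195684644703 [-0.02460741 -0.56403063 -1.11103123] 0.02166041623881204
321.2034458913192 67.43428634757944
301 49
```

View pics/w17z.png

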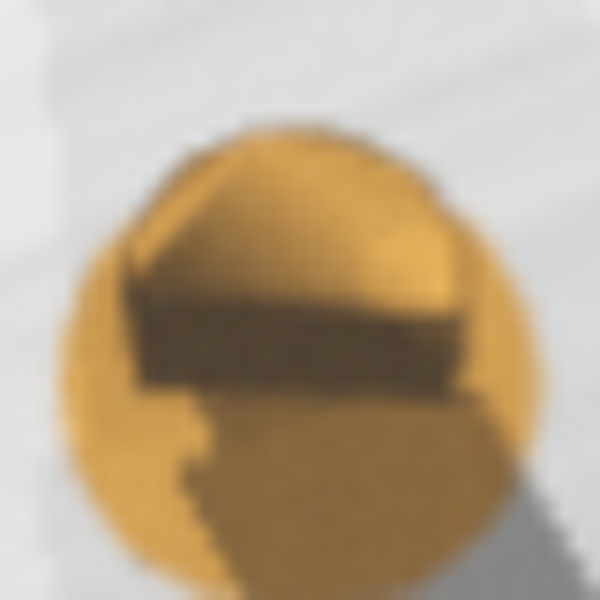

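```bash
python3 - <<'E'
from h import *
z=np.load("w17.npz");im=z["img"].astype(float);s={"tool_pos":z["p"],"tool_rot":z["q"]};c=env.camera("wrist")
r=im[:,:,0]
print(r[62:80,306:336].astype(int))
top=[];bot=[]
for u in range(312,330):
    col=r[60:80,u]
    d=np.diff(col)
    k=np.argmin(d[4:14])+4
    th=110
    # subpixel crossing downward (bright->dark) then upward
    j=[i for i in range(4,14) if col[i]>=th>col[i+1]]
    if j: i=j[0];top.append((u,60+i+(col[i]-th)/(col[i]-col[i+1])))
    th=105
    j=[i for i in range(10,18) if col[i]<th<=col[i+1]]
    if j: i=j[0];bot.append((u,60+i+(th-col[i])/(col[i+1]-col[i])))
for e,h in ((top,.08),(bot,.066)):
    e=np.array(e);print(np.round(e[:,1],1))
    w=np.array([whit(c,s,u,v,h)[:2] for u,v in e]);vx,vy,_,_=cv2.fitLine(w.astype(np.float32),cv2.DIST_HUBER,0,.0002,.01).ravel();a=np.degrees(np.arctan2(vy,vx));print(a-90 if vx>0 else a+90)
E
```

```text
[[221 220 219 215 198 181 198 204 186 166 170 176 182 186 194 199 205 210
  211 212 211 209 208 196 196 212 219 222 222 222]
 [218 217 216 210 182 201 205 181 157 156 160 167 174 179 187 193 198 203
  210 214 214 213 214 212 194 199 216 220 221 220]
 [216 214 211 196 193 205 179 144 140 146 153 158 165 171 178 184 190 197
  205 212 214 220 222 222 213 194 203 216 216 215]
 [216 213 206 181 202 176 135 127 130 138 146 150 159 163 171 177 184 191
  199 214 222 225 225 225 223 199 198 213 215 213]
 [210 211 202 159 171 126 114 116 124 130 135 143 150 155 163 171 176 184
  192 207 217 222 223 226 224 198 193 210 213 213]
 [207 203 191 131 121 105 104 108 115 120 127 133 140 147 152 160 168 174
  183 200 208 214 220 224 226 198 194 209 211 212]
 [206 201 188 111  92  98  95  98 100 105 109 113 121 126 133 138 148 153
  162 181 196 205 214 220 224 196 194 209 209 211]
 [205 201 189 118  84  84  82  82  84  82  86  83  90  91  93  99 105 111
  118 134 151 167 175 185 189 172 185 208 208 209]
 [205 201 191 135  87  80  82  82  79  82  80  82  81  82  82  82  83  84
   84  88  92  98 107 111 
[... 657 characters left out ...]
04 203 202 202 202 201 195 155 126 122 123 123 126 125 125 125 130
  130 132 133 133 133 132 132 136 142 166 196 208]
 [217 205 203 203 205 205 206 208 191 138 124 124 126 132 131 132 135 134
  133 133 135 136 136 135 138 138 138 143 175 204]
 [217 209 207 205 208 210 209 207 197 143 128 128 132 137 135 134 133 133
  136 134 136 136 134 134 137 139 138 138 157 191]
 [211 209 211 212 211 212 204 179 170 139 133 134 134 138 136 135 133 133
  134 136 138 137 136 136 137 138 138 136 141 171]]
[66.4 66.8 67.3 67.7 67.9 68.1 68.4 68.5 68.6 68.7 68.9 69.  69.2 69.5
 69.7 69.8 70.  70.1]
-127.73828
[74.1 74.1 74.5 74.7 74.9 75.  74.9 74.9 75.  75.  75.1 75.1 75.  75.
 75.  75.1 75.2 75.2]
-119.08078
```

Call:
{"name": "send_rows", "arguments": {
  "steps": "0.0137 0.0294 0 -2.9;0.0136 0.0294 0 0;0 0 0 0;0 0 0 0;0 0 0 0"
}}

```text
time: 19.55
tool_pos: [0.5717, 0.0296, 0.2914]
tool_rot: [0.866, 0.5, -0.0, 0.0]
wrist_force: [-0.4, 0.3, -0.1]
width: 0.0216
```

```bash
python3 - <<'E'
from h import *
s=env.state();print(s["time"],s["tool_pos"],yaw(s)[0],s["wrist_force"],s["width"])
c=env.camera("wrist");np.savez("w18.npz",img=c["img"],p=s["tool_pos"],q=s["tool_rot"])
u,v=wproj(c,s,[.594,.0705,.08]);print(u,v)
crop(c["img"],300,190,40,40,15,"w18z.png");crop(c["img"],270,190,120,160,4,"w18.png")
print([env.state()["tool_pos"] for _ in range(2)])
E
```

```text
19.55 [0.57173702 0.02960742 0.29138864] -30.0168792195433 [-0.39392256  0.25598901 -0.05970335] 0.021639622135729678
318.42057818383876 189.74084204849487
[array([0.57161561, 0.0294551 , 0.29149325]), array([0.57161561, 0.0294551 , 0.29149325])]
```

View pics/w18z.png

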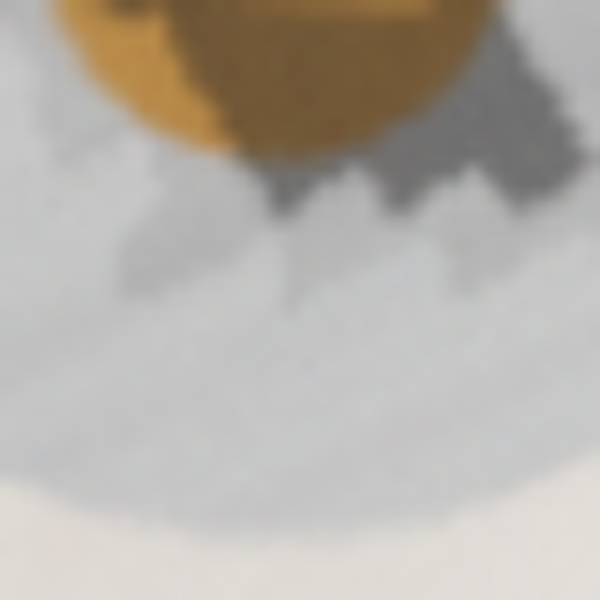

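View pics/w18.png

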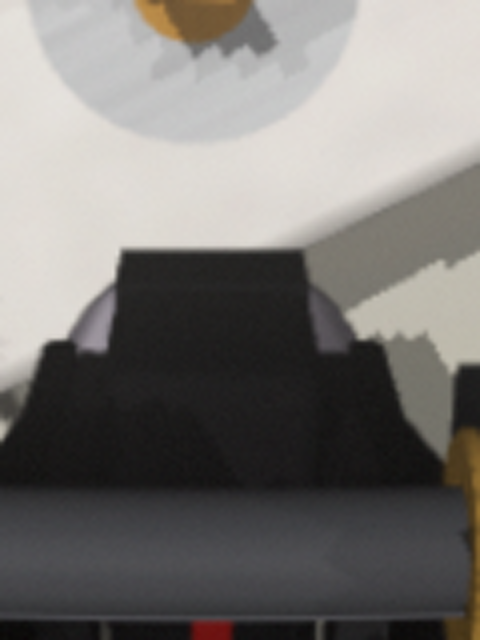

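```bash
python3 - <<'E'
from h import *
z=np.load("w18.npz");crop(z["img"],298,160,40,40,15,"w18y.png")
E
```

```text
(no output)
```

View pics/w18y.png

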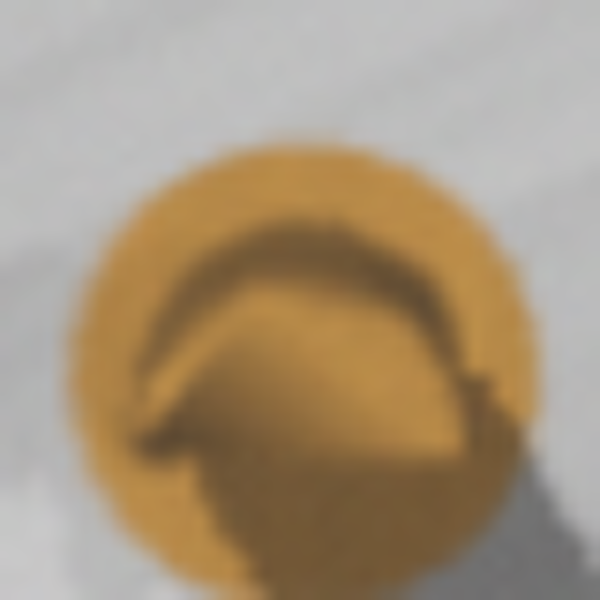

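```bash
python3 - <<'E'
from h import *
z=np.load("w18.npz");s={"tool_pos":z["p"],"tool_rot":z["q"]};c=env.camera("wrist");_,R=yaw(s)
def tl(u,v,h): return R.T@(whit(c,s,u,v,h)-s["tool_pos"])
print(tl(317.5,189.1,.08)*1e3)
g=cv2.cvtColor(z["img"],cv2.COLOR_RGB2GRAY)
print(g[246:260,322]);print(g[258,290:356])
print("knob y",tl(322.5,258,.097)*1e3, "knob -x skirt", tl(322.5,252,s["tool_pos"][2]-.1915)*1e3)
# w17
z=np.load("w17.npz");s={"tool_pos":z["p"],"tool_rot":z["q"]};_,R=yaw(s);print("A wall mid",tl(320.2,71.5,.073)*1e3)
E
```

```text
[ 47.10649033  -1.70871101 211.33781018]
[216 215 215 216 214 201 122  52  37  37  36  37  36  36]
[217 216 216 216 215 216 216 215 202  89  41  37  38  36  37  38  38  36
  38  37  37  38  37  36  37  37  37  36  35  34  36  34  36  34  37  35
  36  36  35  37  34  35  35  36  34  33  36  36  34  33  36  33  35  34
  35  37  59  96 118 119 120 119 121 120 119 121]
knob y [ 15.42181086   0.86364603 194.3724515 ] knob -x skirt [ 19.39243431   0.8667055  191.47955466]
A wall mid [109.10741375  -0.32014233 217.77891619]
```

Call:
{"name": "send_rows", "arguments": {
  "steps": "0.0108 0.0214 0 -1;0.0109 0.0214 0 0;0 0 -0.008 0;0 0 -0.008 0;0 0 0 0;0 0 0 0"
}}

```text
time: 20.25
tool_pos: [0.593, 0.0725, 0.2753]
tool_rot: [0.87, 0.492, -0.001, 0.0]
wrist_force: [0.4, -0.5, -0.2]
width: 0.0218
```

```bash
python3 - <<'E'
from h import *
s=env.state();print(s["time"],s["tool_pos"],yaw(s)[0],s["wrist_force"],s["width"])
c=env.camera("wrist");a=c["img"][200:360,240:400]
b=env.camera("scene")["img"][240:320,330:410]
cv2.imwrite("pics/w19.png",np.hstack([cv2.resize(a,(400,400)),cv2.resize(b,(400,400))])[:,:,::-1])
E
```

```text
20.25 [0.5929686  0.0724515  0.27528848] -31.023970025212687 [ 0.41882267 -0.46759025 -0.16510995] 0.021778270375520516
```

View pics/w19.png

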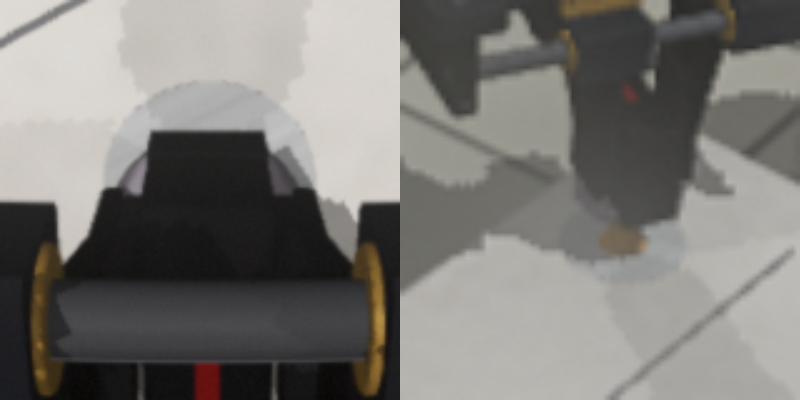

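Call:
{"name": "send_rows", "arguments": {
  "steps": "0 0 -0.002 0;0 0 -0.002 0;0 0 -0.002 0;0 0 -0.001 0;0 0 0 0"
}}

```text
time: 20.85
tool_pos: [0.5936, 0.0738, 0.269]
tool_rot: [0.87, 0.493, 0.0, 0.0]
wrist_force: [-1.0, -0.9, 3.9]
width: 0.0217
```

Call:
{"name": "send_rows", "arguments": {
  "steps": "0 0 -0.002 0;0 0 0 0;0 0 0 0"
}}

```text
time: 21.15
tool_pos: [0.5936, 0.0738, 0.2671]
tool_rot: [0.87, 0.493, 0.0, 0.0]
wrist_force: [-2.2, -1.0, 5.8]
width: 0.0221
```

```bash
python3 - <<'E'
from h import *
for i in range(3):
    s=env.state();print(s["time"],s["tool_pos"],yaw(s)[0],s["wrist_force"],s["torque"])
    env.camera("top")
E
```

```text
21.15 [0.59358942 0.07381261 0.26705052] -30.900813306900954 [-2.17113063 -1.00444291  5.76716801] [-0.24261925  0.49737812  0.02268006]
21.2 [0.59359992 0.0738525  0.26709252] -30.899279479258922 [-2.17018303 -0.15451468  5.69878481] [-0.22938858  0.4777951   0.00876917]
21.25 [0.59359836 0.07380062 0.26709616] -30.900879202863837 [-1.70519528 -1.03539646  6.05966013] [-0.19237852  0.49846709 -0.00924627]
```

Call:
{"name": "send_rows", "arguments": {
  "steps": "0 0 0.004 0;0 0 0.002 0;-0.0002 -0.0013 0 0;0 0 0 0;0 0 0 0"
}}

```text
time: 21.8
tool_pos: [0.593, 0.0727, 0.2721]
tool_rot: [0.87, 0.493, -0.0, -0.0]
wrist_force: [0.3, 0.1, -0.5]
width: 0.0216
```

```bash
python3 - <<'E'
from h import *
for i in range(3):
    s=env.state();print(s["time"],s["tool_pos"],yaw(s)[0],s["wrist_force"],s["torque"])
    if i<2: env.camera("top")
E
```

```text
21.8 [0.59301497 0.07268695 0.27213523] -30.89605634260734 [ 0.29001513  0.13512663 -0.48148027] [-0.07394346  0.11184189 -0.01069979]
21.85 [0.5930649  0.07270292 0.27222161] -30.89492616402139 [ 0.52633497  1.34652411 -0.90510195] [-0.07760919  0.08976287 -0.03088004]
21.9 [0.59309635 0.07269083 0.27227591] -30.89510541912474 [ 0.08695529  0.1042884  -0.3286742 ] [-0.10625677  0.08659008  0.02602592]
```

Call:
{"name": "send_rows", "arguments": {
  "steps": "0 0 -0.002 0;0 0 -0.002 0;0 0 -0.002 0;0 0 0 0;0 0 0 0"
}}

```text
time: 22.4
tool_pos: [0.5932, 0.0726, 0.2665]
tool_rot: [0.87, 0.493, -0.0, 0.0]
wrist_force: [0.8, -0.8, -0.2]
width: 0.0215
```

```bash
python3 - <<'E'
from h import *
for i in range(3):
    s=env.state();print(s["time"],s["tool_pos"],yaw(s)[0],s["wrist_force"],s["torque"])
    if i<2: env.camera("top")
E
```

```text
22.4 [0.59321637 0.07263292 0.26648361] -30.898200472356905 [ 0.77549171 -0.81551002 -0.24054568] [-0.08440397  0.08419939 -0.00175345]
22.45 [0.59325276 0.07263467 0.26657527] -30.89562693277362 [ 0.04311234  0.20346258 -1.07729387] [-0.06838419  0.13947047 -0.02209649]
22.5 [0.59327732 0.07262673 0.26665267] -30.8959337204073 [-0.49821197  0.66921403 -0.6974395 ] [-0.09425535  0.06961556  0.05375277]
```

It is going in: no force, already 3 mm below the earlier contact height. Continuing home.

Call:
{"name": "send_rows", "arguments": {
  "steps": "0 0 -0.002 0;0 0 -0.002 0;0 0 -0.002 0;0 0 -0.002 0;0 0 -0.002 0;0 0 0 0;0 0 0 0"
}}

```text
time: 23.2
tool_pos: [0.5932, 0.0726, 0.2569]
tool_rot: [0.87, 0.493, 0.0, -0.0]
wrist_force: [-1.4, -0.6, 3.7]
width: 0.022
```

```bash
python3 - <<'E'
from h import *
for i in range(2):
    s=env.state();print(s["time"],s["tool_pos"],yaw(s)[0],s["wrist_force"],s["torque"])
    if i<1: env.camera("top")
E
```

```text
23.2 [0.59324954 0.07262047 0.25690397] -30.898176973220814 [-1.40893356 -0.55757373  3.70991031] [-0.04139828  0.45183249 -0.00184145]
23.25 [0.59322913 0.07261798 0.2568826 ] -30.898747133776908 [-1.95535165  0.28844476  2.85235809] [-0.06711853  0.4142739  -0.01990627]
```

Call:
{"name": "send_rows", "arguments": {
  "steps": "0 0 -0.0015 0;0 0 -0.0015 0;0 0 -0.0015 0;0 0 -0.0015 0;0 0 0 0;0 0 0 0",
  "newtons": 60
}}

```text
time: 23.85
tool_pos: [0.5934, 0.0725, 0.2522]
tool_rot: [0.87, 0.493, 0.0, -0.0]
wrist_force: [-6.0, -1.1, 14.4]
width: 0.0214
```

```bash
python3 - <<'E'
from h import *
for i in range(2):
    s=env.state();print(s["time"],s["tool_pos"],yaw(s)[0],s["wrist_force"],s["torque"])
    if i<1: env.camera("top")
E
```

```text
23.85 [0.59337849 0.07250005 0.25217558] -30.89930012363923 [-5.96051385 -1.12062015 14.41987002] [-0.07154878  1.28341133  0.03080186]
23.9 [0.59337612 0.0724675  0.25216653] -30.90437978153555 [-5.40486775  0.23918361 14.27735403] [-0.05261927  1.24633488  0.03405771]
```

Call:
{"name": "send_rows", "arguments": {
  "steps": "-0.0008 0 0 0;0 0 -0.001 0;0 0 0 0;0 0 0 0"
}}

```text
time: 24.3
tool_pos: [0.5931, 0.0724, 0.2521]
tool_rot: [0.87, 0.493, 0.001, -0.0]
wrist_force: [-5.8, 0.7, 18.9]
width: 0.0213
```

```bash
python3 - <<'E'
from h import *
s=env.state();print(s["time"],s["tool_pos"],yaw(s)[0],s["wrist_force"],s["torque"])
c=env.camera("wrist");crop(c["img"],240,200,160,160,4,"w20.png")
b=env.camera("scene")["img"];crop(b,330,230,80,80,8,"s20.png")
E
```

```text
24.3 [0.59306999 0.07240999 0.25206775] -30.9049138225411 [-5.83048861  0.67629964 18.91325145] [0.00633837 1.36250527 0.04267196]
```

View pics/s20.png

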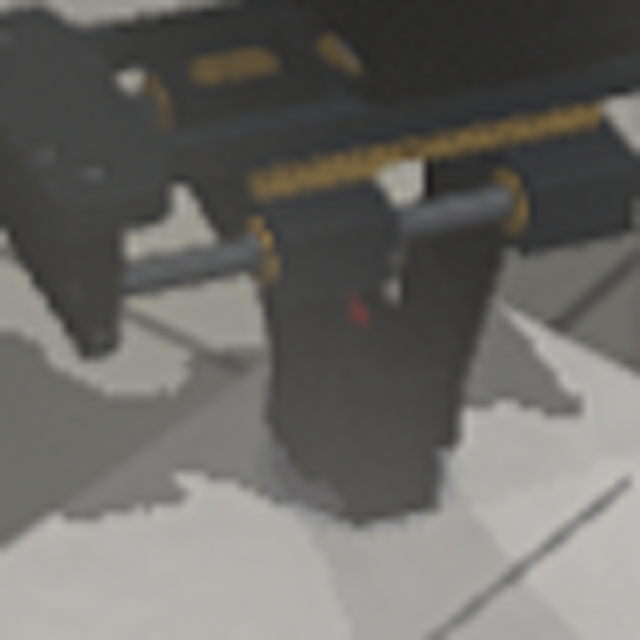

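View pics/w20.png

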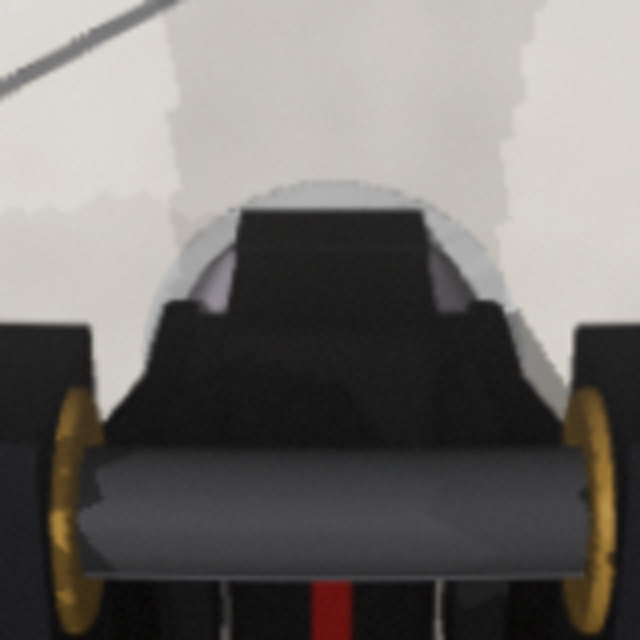

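```bash
python3 - <<'E'
from h import *
s=env.state();print(s["time"],s["tool_pos"],s["wrist_force"],s["width"])
print(env.hand_in())
E
```

```text
24.4 [0.59305682 0.07239153 0.25204636] [-5.13325836  0.66353972 18.54447768] 0.021818898945646006
the job is handed in; nothing more can be done
None
```

The knob is upright, home on the spindle and held pressed down against the spring. I handed the job in at 24.4 s with the gripper still on it; no verdict is reported.

**How it went**
- **Standing it up:** pushing it over failed because it only slid on the bench. I gripped its sides, rolled it over the edge of the ring's deck, then set it down. A picture showed it upright on its skirt.
- **Fitting:** I regripped it at its centre and turned it to the spindle's flat, measured at about −120° from world x. The first descent landed on the tip, about 1.3 mm off. After lifting and correcting, it slid in with no noticeable force.
- **Pressing:** it reached home at about 3 N, then went down to the stop.

**Last checks**
- **Depth:** the tool height no longer changes when pushed further, and the upward force is about 18.5 N against the spring's 9 N, so the spindle is at its stop. The knob's underside works out at about 61 mm above the bench, as expected at the stop.
- **Grip:** the opening is 21.8 mm against the 22 mm bar, and the last wrist picture shows the knob has not slipped.
- **Disagreements:** a sideways force of about 5–6 N remains, and a 0.8 mm shift did not remove it. The camera-to-tool calibration looked about 1 mm off, so I positioned the knob relative to the spindle in the same camera.
- **Not checked:** I saw no sign of touching the cups, bowls, timer or caddy, but did not measure their positions again at the end.

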